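Pump up the circuit-board clamp

ROBOT

A 7-joint arm with a two-finger parallel gripper is mounted at the origin on the work surface. World frame = base frame: x ahead of the robot, y to its left, z up, the work surface at z = 0. Lengths are in m, angles in rad, forces in N, time in s.
With the tool pointing down it reaches from about 0.4 to 0.85 m from the base axis. Payload 4.5 kg.
Tool frame: the origin (TCP) lies between the finger pads; the fingertips stand 11 mm ahead of it and the grasp point (between the pads) lies 8 mm behind it; x points along the fingers, y is the direction in which the jaws open and shut, and the axes are right-handed (so a half turn about x gives the same grasp; the last joint's range is limited). The gripper opens to 85 mm and grips with 20 to 120 N. Pads are 22 mm wide; open, the fingers measure 114 mm over their backs; the gripper's body (76 mm by 85 mm) begins 54 mm behind the grasp point. The pads swing forward as they close: fully open they stand 13 mm farther back than shut.
Start: joints at [-1.227, 0.689, -0.195, 1.565, 0.157, 0.902, -0.215], TCP at [0.191, 0.595, 0.206] pointing down, gripper open.
Joint ranges: [-3.01, 3.01], [-0.46, 2.08], [-1.47, 1.51], [0.13, 2.56], [-1, 4.14], [0.04, 2.09], [-2.66, 2.66]. Speed limits (rad/s): [2.57, 2.57, 3.14, 3.14, 3.14, 3.14, 3.14].

INTERFACE

Orientations are given as a rotation vector (axis times angle).
In Python, from cell import telemetry, capture, job_done gives the robot as it stands.
- The arm moves only by the tool send_rows, never from a script. Its argument "steps" is a list that holds one entry, the list of rows, each a list of 7 numbers: the shift along the tool's x, y, z in mm, then the turn, a rotation vector about the tool's x, y, z in degrees, then the opening, from 0 (shut) to 1 (fully open). A call has 1 to 20 rows; each row shifts and turns the commanded pose from where the row before left it, along the tool's axes as they then stand; what a row does not reach is not made up. A row lasts 1/10 s, in which the tool goes at most 50 mm and 8.59 degrees, less where a joint would pass 70% of its speed; a pose out of reach is approached as far as the arm can. A call is refused whole if a number of a shift passes 50 or a number of a turn 8.59, either way. A call with a gripper value outside its range is refused whole. The fingers move at their own pace and stop on an object; "squeeze" is the grip in N (left out, the last holds). Time passes only in rows, so rows that do not move let the fingers close. It gives the time, the measured TCP pose, the force and the opening at its end, in the units of the state.
- telemetry.get_state(): the state, without advancing time (a new reading comes with each control period).
- capture(name): name is "scene" or "side" or "wrist"; returns a dict with "pixels" (420x560x3 uint8, blue, green, red), "fx", "fy", "cx", "cy" (pixels), "dist" ([k1, k2, p1, p2, k3] as OpenCV has them; the pictures are not rectified), "extrinsics" (4x4, takes a point from world to camera coordinates); the wrist camera has in their place "T_tool_cam" (4x4, takes a point from camera to tool coordinates, whose origin is the TCP and whose axes are the tool frame's). Camera axes: x right, y down, z forward; pixel columns grow to the right and rows downward; lengths in m; the calibration is good to about 2 mm. A picture is of the moment at which its call begins: read the wrist's pose just before it. There is no depth.
- job_done(): hands the job in, once; it reports no verdict.
The state is a dict: "time": time; "joint_pos": joint angles; "joint_vel": joint speeds; "tau": joint torques, N m; "tool_pos": TCP position; "eef_rot": TCP orientation; "wrist_force": force on the tool from outside, world axes, zero at the start; "moment": the same for the moment, N m; "gripper_width": opening from 0.0 (shut) to 1.0 (fully open).
Only numpy, scipy, OpenCV 4.12 (cv2) and the standard library are available. Lean on these libraries where they do the work, as an engineer would, in place of code of your own. Each camera call takes 0.05 s, during which the arm holds its last target. There are 200 camera calls.

TASK

Pump up the circuit-board clamp: with the fingertips press its black mushroom-headed plunger all the way down, let it spring all the way back up, and keep pumping like this until the red indicator pin beside it has popped fully out, so that the whole yellow band at its foot shows and the jaw has closed on the board. Only press, do not grip or lift anything; do not touch the pin, leave the multimeter, solder spool, flux bottle and screwdriver where they are, and finish with the plunger up and released.

Things in the scene. Friction and masses are not known exactly. Their poses are not given: they have to be found in the camera images.
- board_clamp: Board clamp fixed to the bench. Origin: on the bench under the plunger's axis; z up. A grey pump block (140 x 70 mm, 75 mm high) spans its local x from -45 to 95 mm; the plunger stands on it at x = 0, the indicator pin at x = 70 mm, both at y = 0. From x = 90 to 255 mm follows an aluminium vise (120 mm wide, at most 40 mm high) with a blue circuit board in it.
- plunger: The pump's plunger: black mushroom head, 50 mm across and 14 mm thick, its top slightly domed, on a steel stem that slides straight down into the barrel. Its origin is on the axis at the underside of the head.
- plunger_top (a point): Centre of the top of the plunger's head (moves with it): 140 mm above the bench when up, 110 mm when pressed home.
- plunger_slide (a joint): How far the plunger is pressed, in m: 0 up, 0.030 fully down (hard stop). A spring pushes it up: about 5 N at the top and 9 N at the bottom, and while pressing some 2 to 4 N more for pumping. It springs back by itself when released, within about half a second.
- pin: Indicator pin, an upright rod 11 mm across in a dark steel collar on the pump block's top, 70 mm from the plunger's axis: red, with a 7 mm yellow band near its foot that comes out last (27.5 to 34.5 mm below the tip; all of it shows once the pin is out by 32.5 mm). Must not be touched. Its origin is the centre of its tip.
- pin_tip (a point): Centre of the pin's tip: 80 mm above the bench when the pin is in, 117 mm when fully out.
- pin_slide (a joint): How far the pin is out, in m: 0 in, about 0.037 fully out; starts at 0 to 0.012. It climbs during the press and stays up: each full press after a full return lifts it about 7.5 mm (the first up to 18); strokes under about 25 mm gain less or nothing. Takes 3 or 4 full strokes; it stands at about 0.030 before the last. Further strokes do no harm.
- jaw (a joint): How far the vise's moving jaw has closed, in m: it follows the pin, about 0.010 when it meets the board's edge.
- multimeter: Yellow hand multimeter lying on the bench, 165 x 80 x 46 mm (long along its x), origin at the centre of its underside. Leave alone.
- solder_spool: Grey reel standing on its end, 60 mm across and 50 mm high, origin at the centre of its underside. Leave alone.
- flux_bottle: Small amber bottle with a white cap, 40 mm across and 85 mm high, origin at the centre of its underside. Leave alone.
- screwdriver: Screwdriver with a blue handle lying on the bench, 180 mm long along its x, origin under its middle. Leave alone.

How it is judged:
On the way, in this order (a step that is already met when the one before it is completed fails the run):
1. the plunger is pressed down by the fingers for a first stroke (value of joint plunger_slide above 0.022 m and contact force between the fingers and plunger above 1 N).
2. the plunger has risen again (value of joint plunger_slide below 0.005 m).
3. the pin is fully out (value of joint pin_slide above 0.0325 m).
At the end, for the whole second after the job is handed in: The pin stands out at least 32.5 mm of its 37 mm (the yellow band wholly in view), the jaw has closed by at least 8 mm, the plunger is up again to within 3 mm, and the four loose things are at rest within 20 mm of where they stood (value of joint pin_slide above 0.0325 m and value of joint jaw above 0.008 m and value of joint plunger_slide below 0.003 m and distance of each of multimeter, solder_spool, flux_bottle, screwdriver from where it was at the start of the episode below 0.02 m and linear speed of each of multimeter, solder_spool, flux_bottle, screwdriver below 0.02 m/s); the robot touches nothing.
It fails at once if the indicator pin is touched (contact force between any of the fingers, the arm and pin above 1 N).
It fails at once if a bystander is lifted, carried or pushed away (20 mm) (distance of any of multimeter, solder_spool, flux_bottle, screwdriver from where it was at the start of the episode above 0.02 m).
It also fails if it takes over 51 s, if anything falls off the work surface, if the arm or the gripper's body presses on something with over 40 N, if the wrist force passes 120 N, or if a joint passes its speed limit or range.

## Working session

There is one attempt and no reset: what is moved stays moved. The work goes in short steps, Python scripts to look and compute and a tool call to move; the robot and the scene stay as the last step left them, time stands still between calls to the robot, and variables do not carry over. Pictures are saved under pics/ and viewed, on a budget of 10 in all, crops included, one or two more only if the job needs it, and the job is handed in when it is done.

Besides the shell and the picture viewer there is one more tool, called after ">>>" by a JSON object that holds its "fn" and its "kwargs". send_rows: Moves the arm, as the interface text tells. Its arguments: {"type":"object","properties":{"steps":{"type":"array","items":{"type":"array","items":{"type":"array","items":{"type":"number"}}}},"squeeze":{"type":"number"}},"required":["steps"]}

```bash
mkdir -p pics; python3 - <<'E'
from cell import telemetry, capture
import cv2, numpy as np, pickle
s=telemetry.get_state(); print(s)
d={n:capture(n) for n in("scene","side")}
pickle.dump(d,open("c0.pkl","wb"))
for n in d:
    cv2.imwrite(f"pics/{n}0.png",d[n]["pixels"]); print(n,{k:v for k,v in d[n].items() if k!="pixels"})
E
```

```text
{'time': 0.0, 'joint_pos': array([-1.22721127,  0.69001481, -0.19450836,  1.56637733,  0.15728876,
        0.90247972, -0.21507884]), 'joint_vel': array([ 0.00078899, -0.00044611,  0.0013897 , -0.00180625, -0.00047508,
        0.00011362,  0.00183075]), 'tau': array([-1.50049832e-04, -5.39606953e+01, -1.26661085e+00, -1.58541209e+01,
        9.12667456e-03,  9.50799702e-03, -4.86383627e-06]), 'tool_pos': array([0.19036822, 0.59455526, 0.20545583]), 'eef_rot': array([ 0.24157436,  1.55726103, -0.24453982]), 'wrist_force': array([ 0.2351567 ,  0.37220932, -0.14755198]), 'moment': array([-0.0110213 ,  0.06112261,  0.03090826]), 'gripper_width': 0.9979125218362744}
scene {'fx': 381.18202692344704, 'fy': 381.18202692344704, 'cx': 284.0666714077351, 'cy': 207.78557358518813, 'dist': array([-0.04919471,  0.        ,  0.        ,  0.        ,  0.        ]), 'extrinsics': array([[ 0.27415588,  0.96159526, -0.01315708, -0.22292235],
       [ 0.67423566, -0.2019478 , -0.71036847, -0.32179023],
       [-0.685744  ,  0.18588072, -0.70370699,  1.28664691],
       [ 0.        ,  0.        ,  0.        ,  1.        ]])}
side {'fx': 538.8503094584507, 'fy': 538.8503094584507, 'cx': 286.26034629890046, 'cy': 213.17056935352542, 'dist': array([-0.20958161,  0.        ,  0.        ,  0.        ,  0.        ]), 'extrinsics': array([[ 0.98604012, -0.1664174 , -0.00548869, -0.59861911],
       [-0.11376894, -0.64929115, -0.75198247,  0.19018951],
       [ 0.12157921,  0.74210933, -0.65916025,  1.16314562],
       [ 0.        ,  0.        ,  0.        ,  1.        ]])}
```

View pics/scene0.png

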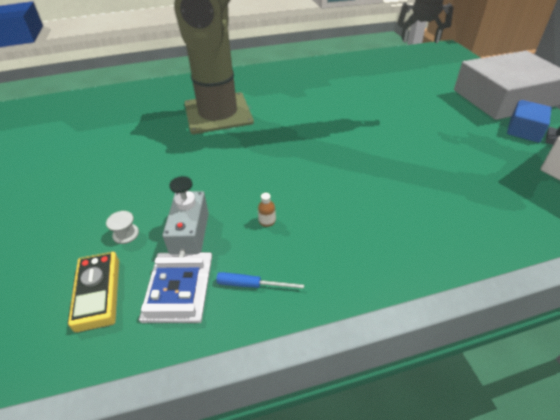

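View pics/side0.png

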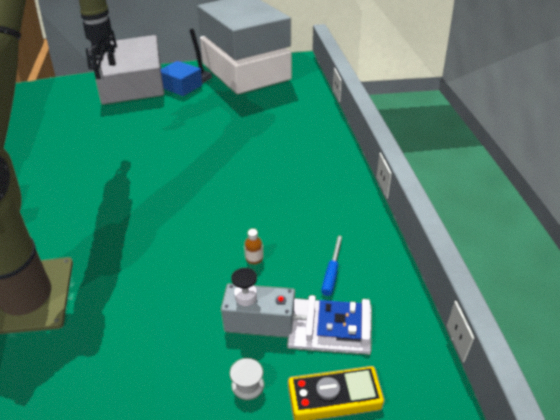

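The scene view shows the plunger head at about (181,185) and the pin at (181,227). The side view shows them at about (244,278) and (281,299). The clamp's long axis points roughly along world +x, and the arm is well clear of it.

```bash
cat > h.py <<'E'
import cv2, numpy as np
def ray(c,uv):
    K=np.array([[c["fx"],0,c["cx"]],[0,c["fy"],c["cy"]],[0,0,1.]])
    p=cv2.undistortPoints(np.array([[uv]],float),K,c["dist"])[0,0]
    E=c["extrinsics"];R,t=E[:3,:3],E[:3,3]
    d=R.T@np.array([*p,1]); return -R.T@t,d/np.linalg.norm(d)
def plane(c,uv,z):
    o,d=ray(c,uv); return o+d*(z-o[2])/d[2]
def tri(a,ua,b,ub):
    (o,d),(p,e)=ray(a,ua),ray(b,ub)
    s=np.linalg.lstsq(np.c_[d,-e],p-o,rcond=None)[0]
    q,r=o+d*s[0],p+e*s[1]; return (q+r)/2,np.linalg.norm(q-r)
def blob(mask,near,r=22):
    x,y=near; w=np.zeros_like(mask); w[y-r:y+r,x-r:x+r]=mask[y-r:y+r,x-r:x+r]
    n,l,st,ce=cv2.connectedComponentsWithStats(w)
    i=min(range(1,n),key=lambda i:np.hypot(*(ce[i]-near))-st[i,4]*.1)
    return ce[i],st[i]
def masks(im):
    f=im.astype(int); b,g,r=f[...,0],f[...,1],f[...,2]
    return ((f.max(2)<50)).astype(np.uint8),((r>120)&(r>g+50)&(r>b+50)).astype(np.uint8)
E
python3 - <<'E'
import pickle; from h import *
from scipy.spatial.transform import Rotation as Ro
d=pickle.load(open("c0.pkl","rb")); S,D=d["scene"],d["side"]
mk={n:masks(d[n]["pixels"]) for n in d}
hs,hd=blob(mk["scene"][0],(181,185)),blob(mk["side"][0],(244,278))
ps,pd=blob(mk["scene"][1],(181,227),12),blob(mk["side"][1],(281,299),12)
print(hs,hd,ps,pd)
print("head",tri(S,hs[0],D,hd[0])); print("pin",tri(S,ps[0],D,pd[0]))
for z in(.133,): print(plane(S,hs[0],z),plane(D,hd[0],z))
print(Ro.from_rotvec([0.24157436,1.55726103,-0.24453982]).as_matrix())
E
```

```text
Traceback (most recent call last):
  File "h.py", line 16, in blob
    i=min(range(1,n),key=lambda i:np.hypot(*(ce[i]-near))-st[i,4]*.1)
ValueError: min() iterable argument is empty
```

```bash
python3 - <<'E'
import pickle; from h import *
d=pickle.load(open("c0.pkl","rb"))
print(d["scene"]["pixels"].max(2)[176:196:2,166:198:2]);print(d["side"]["pixels"].max(2)[266:292:2,228:262:2])
print(d["scene"]["pixels"][220:234:2,174:188:2].tolist()[3],d["side"]["pixels"][299,272:290:2].tolist())
E
```

```text
[[155 156 154 155 149 142 122 111 103 108 119 137 152 154 157 157]
 [159 157 154 141 108  84  73  67  66  69  72  85 125 153 156 157]
 [156 156 137  95  70  66  68  66  65  68  64  65  84 139 157 154]
 [155 149 106  70  66  66  66  67  67  64  67  65  70 121 154 156]
 [155 141  81  67  69  68  68  67  66  65  64  63  61 109 155 154]
 [158 142  85  67  68  69  68  69  66  66  67  65  66 125 157 156]
 [156 150 100  65  67  69  70  66  65  66  65  66 102 148 154 157]
 [156 156 133  79  65  66  66  65  58  64  89 131 152 160 162 160]
 [155 156 153 130  99  82  83  82  82  93 177 233 230 204 187 183]
 [157 155 156 154 159 150 165 146 124 121 191 244 244 238 205 194]]
[[152 152 154 151 153 147 145 142 139 129  98 103 100 102 101 101  98]
 [155 151 152 148 141 121  94  80  73  70  66  78  89  99 102 101 102]
 [151 151 150 126  87  61  49  50  46  46  45  48  58  87  95 103 101]
 [153 152 128  72  50  48  49  49  50  48  45  42  45  59  93  98 112]
 [154 144  91  46  50  45  49  45  51  47  48  49  46  51  77 101 121]
 [154 135  60  49  51  50  55  51  50  46  45  51  49  47  75 123 145]
 [153 135  60  48  48  50  53  51  46  47  50  42  51  48  83 145 151]
 [149 135  68  49  52  47  48  55  51  51  54  49  51  39  88 144 151]
 [153 146  87  47  54  53  51  53  53  52  53  52  46  48 112 152 150]
 [167 150 126  73  48  50  57  57  56  48  50  45  56 100 142 152 154]
 [173 129 130 155 113  68  48  41  45  39  50 104 174 189 166 160 160]
 [188 177 178 206 238 234 179  96  61  70 141 228 243 241 196 177 172]
 [196 198 197 229 252 252 242 150 116 111 149 215 221 236 207 175 179]]
[[179, 180, 167], [116, 116, 124], [79, 81, 180], [74, 79, 189], [95, 93, 134], [123, 122, 116], [179, 179, 167]] [[198, 192, 174], [183, 178, 166], [128, 117, 122], [68, 62, 186], [14, 25, 239], [39, 42, 215], [102, 94, 118], [162, 155, 147], [194, 191, 176]]
```

```bash
sed -i 's/f.max(2)<50/f.max(2)<92/' h.py; python3 - <<'E'
import pickle; from h import *
from scipy.spatial.transform import Rotation as Ro
d=pickle.load(open("c0.pkl","rb")); S,D=d["scene"],d["side"]
mk={n:masks(d[n]["pixels"]) for n in d}
hs,hd=blob(mk["scene"][0],(181,185),17),blob(mk["side"][0],(244,278),17)
ps,pd=blob(mk["scene"][1],(181,227),12),blob(mk["side"][1],(281,299),12)
print(hs,hd,ps,pd)
h,p=tri(S,hs[0],D,hd[0]),tri(S,ps[0],D,pd[0]);print("head",h,"pin",p)
print(np.linalg.norm((p[0]-h[0])[:2]),np.degrees(np.arctan2(*(p[0]-h[0])[1::-1])))
for z in(.135,): print(plane(S,hs[0],z),plane(D,hd[0],z))
print(Ro.from_rotvec([0.24157436,1.55726103,-0.24453982]).as_matrix().round(4))
E
```

```text
(array([180.48905109, 184.45620438]), array([170, 177,  22,  16, 274], dtype=int32)) (array([244.16941176, 277.31058824]), array([232, 267,  26,  22, 425], dtype=int32)) (array([179.4 , 224.56]), array([177, 222,   6,   6,  25], dtype=int32)) (array([280.41935484, 298.4516129 ]), array([278, 296,   6,   6,  31], dtype=int32))
head (array([ 0.50221771, -0.14204961,  0.13551509]), np.float64(0.0007933798594627955)) pin (array([ 0.56860636, -0.16111133,  0.08208897]), np.float64(0.0001577486994210528))
0.06907099550246405 -16.020001304622077
[ 0.50206556 -0.14233451  0.135     ] [ 0.50204426 -0.14112438  0.135     ]
[[-5.000e-04  3.048e-01  9.524e-01]
 [-1.800e-03  9.524e-01 -3.048e-01]
 [-1.000e+00 -1.900e-03  1.000e-04]]
```

Both triangulations agree with the given sizes:

| Point | x, y (m) | Measured height | Expected height |
|---|---|---|---|
| Plunger head | (0.502, -0.142) | 135 mm (head centre) | 126–140 mm |
| Pin tip | (0.569, -0.161) | 82 mm | 80–92 mm |

They are 69 mm apart, against 70 mm given. The clamp's yaw is -16°. The tool's z axis already points at -17.7°, so no turn is needed. I'll shut the fingers and move across in an arc.

>>> {"fn": "send_rows", "kwargs": {"steps": [[[0,0,40,0,0,0,0],[0,0,40,0,0,0,0],[0,0,40,0,0,0,0],[0,0,40,0,0,0,0],[0,0,40,0,0,0,0],[0,-20,35,0,0,0,0],[0,-35,35,0,0,0,0],[0,-40,17,0,0,0,0],[0,-40,17,0,0,0,0],[0,-40,17,0,0,0,0],[0,-40,17,0,0,0,0],[0,-40,17,0,0,0,0]]]}}

```text
time: 1.3
tool_pos: [0.4506, 0.2423, 0.2061]
eef_rot: [0.243, 1.557, -0.243]
wrist_force: [-0.1, 0.2, 0.3]
gripper_width: 0.006
```

>>> {"fn": "send_rows", "kwargs": {"steps": [[[0,-40,19,0,0,0,0],[0,-40,19,0,0,0,0],[0,-40,19,0,0,0,0],[0,-40,19,0,0,0,0],[0,-40,19,0,0,0,0],[0,-40,19,0,0,0,0],[0,-40,19,0,0,0,0],[0,-40,18,0,0,0,0],[0,-30,15,0,0,0,0],[0,0,0,0,0,0,0],[0,0,0,0,0,0,0]]]}}

```text
time: 2.4
tool_pos: [0.5019, -0.1402, 0.2059]
eef_rot: [0.245, 1.558, -0.244]
wrist_force: [0.3, 0.0, 0.2]
gripper_width: -0.0
```

```bash
python3 - <<'E'
from cell import telemetry, capture
import cv2; from h import *
from scipy.spatial.transform import Rotation as Ro
s=telemetry.get_state(); c=capture("wrist"); cv2.imwrite("pics/wrist1.png",c["pixels"])
d=capture("side"); cv2.imwrite("pics/side1.png",cv2.resize(d["pixels"][180:390,160:440],None,fx=2,fy=2))
R=Ro.from_rotvec(s["eef_rot"]).as_matrix()
print(s["time"],s["tool_pos"],R.round(3).tolist(),s["joint_pos"].round(2))
T=np.eye(4);T[:3,:3]=R;T[:3,3]=s["tool_pos"]
c["extrinsics"]=np.linalg.inv(T@c["T_tool_cam"])
def proj(X):
    E=c["extrinsics"];K=np.array([[c["fx"],0,c["cx"]],[0,c["fy"],c["cy"]],[0,0,1.]])
    return cv2.projectPoints(np.array([X],float),cv2.Rodrigues(E[:3,:3])[0],E[:3,3],K,c["dist"])[0].ravel()
print("plunger",proj([.502,-.142,.14]),"pin",proj([.569,-.161,.082]))
print("T_tool_cam",c["T_tool_cam"].round(3).tolist())
E
```

```text
2.4 [ 0.50188732 -0.14015147  0.20586736] [[-0.001, 0.307, 0.952], [0.001, 0.952, -0.307], [-1.0, 0.0, -0.001]] [ 0.37  0.56 -0.3   1.87  0.23  0.74  1.2 ]
plunger [278.72764856 217.61496809] pin [281.3141177  262.12066924]
T_tool_cam [[0.0, -0.293, 0.956, -0.168], [1.0, -0.0, -0.0, -0.001], [0.0, 0.956, 0.293, -0.075], [0.0, 0.0, 0.0, 1.0]]
```

View pics/side1.png

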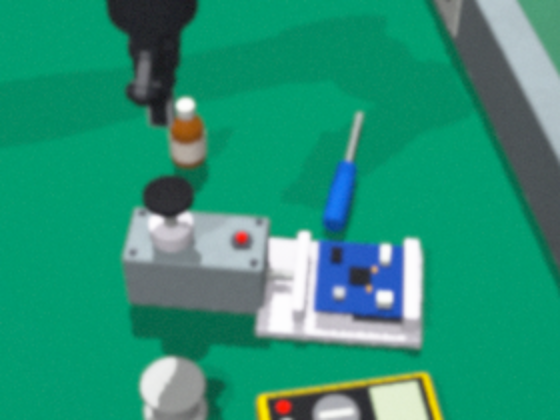

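View pics/wrist1.png

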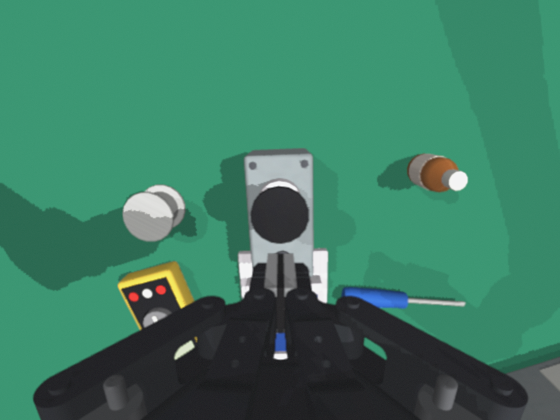

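The wrist view has the plunger head at (280,214), where (279,218) was predicted, so the aim is good to about 1 mm. The pin is hidden behind the fingers but offset along the tool's z axis. The side view shows the shut fingers over the head and well clear of everything. I'll go down carefully on the first press and watch the force.

>>> {"fn": "send_rows", "kwargs": {"steps": [[[20,-2,0,0,0,0,0],[20,0,0,0,0,0,0],[10,0,0,0,0,0,0],[5,0,0,0,0,0,0],[5,0,0,0,0,0,0],[5,0,0,0,0,0,0],[5,0,0,0,0,0,0],[5,0,0,0,0,0,0],[5,0,0,0,0,0,0],[0,0,0,0,0,0,0]]]}}

```text
time: 3.5
tool_pos: [0.5013, -0.1416, 0.1257]
eef_rot: [0.243, 1.558, -0.243]
wrist_force: [-0.5, -0.6, -0.2]
gripper_width: 0.002
```

>>> {"fn": "send_rows", "kwargs": {"steps": [[[2,0,0,0,0,0,0],[1,0,0,0,0,0,0],[0,0,0,0,0,0,0]]]}}

```text
time: 3.8
tool_pos: [0.5017, -0.1417, 0.1233]
eef_rot: [0.243, 1.557, -0.243]
wrist_force: [0.9, 0.0, -0.0]
gripper_width: -0.001
```

The force is zero where about 8 N should show, so I'll look before going further.

```bash
python3 - <<'E'
from cell import telemetry, capture
import cv2, numpy as np
print(telemetry.get_state()["wrist_force"])
d=capture("side")["pixels"]; w=capture("scene")["pixels"]
a=cv2.resize(d[210:350,190:320],None,fx=3,fy=3);b=cv2.resize(w[130:270,115:245],None,fx=3,fy=3)
cv2.imwrite("pics/both2.png",np.hstack([a,b]))
E
```

```text
[ 0.86945292  0.02259974 -0.03765989]
```

View pics/both2.png

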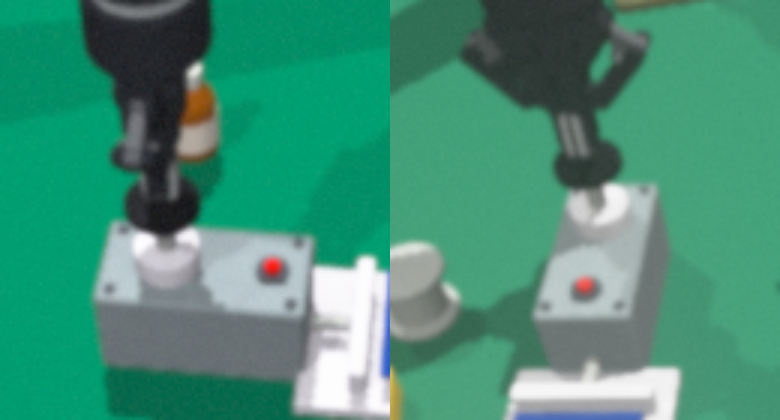

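The fingertips are centred on the head in both views, but the plunger is still up, with its stem showing at full length. So the tips reach less far ahead of the TCP than stated. I'll go down in small steps and watch the force.

>>> {"fn": "send_rows", "kwargs": {"steps": [[[2,0,0,0,0,0,0],[2,0,0,0,0,0,0],[0,0,0,0,0,0,0]]]}}

```text
time: 4.2
tool_pos: [0.5015, -0.1416, 0.119]
eef_rot: [0.243, 1.558, -0.243]
wrist_force: [0.4, 0.3, -0.7]
gripper_width: 0.001
```

>>> {"fn": "send_rows", "kwargs": {"steps": [[[2,0,0,0,0,0,0],[2,0,0,0,0,0,0],[0,0,0,0,0,0,0]]]}}

```text
time: 4.5
tool_pos: [0.5017, -0.1417, 0.1152]
eef_rot: [0.243, 1.557, -0.243]
wrist_force: [-0.8, 0.6, 0.7]
gripper_width: 0.003
```

>>> {"fn": "send_rows", "kwargs": {"steps": [[[2,0,0,0,0,0,0],[2,0,0,0,0,0,0],[0,0,0,0,0,0,0]]]}}

```text
time: 4.8
tool_pos: [0.5018, -0.1416, 0.1115]
eef_rot: [0.243, 1.557, -0.243]
wrist_force: [-0.6, 0.6, 5.0]
gripper_width: -0.004
```

```bash
python3 - <<'E'
from cell import telemetry, capture
import cv2; from h import *
d=capture("side"); c=capture("scene")
a=cv2.resize(d["pixels"][210:330,190:310],None,fx=3.3,fy=3.3,interpolation=2);b=cv2.resize(c["pixels"][140:260,120:240],None,fx=3.3,fy=3.3,interpolation=2)
cv2.imwrite("pics/both3.png",np.hstack([a,b]))
def proj(c,X):
    E=c["extrinsics"];K=np.array([[c["fx"],0,c["cx"]],[0,c["fy"],c["cy"]],[0,0,1.]])
    return cv2.projectPoints(np.array([X],float),cv2.Rodrigues(E[:3,:3])[0],E[:3,3],K,c["dist"])[0].ravel().round(1)
for z in(.1,.126,.14,.195): print(z,(proj(d,[.502,-.142,z])-[190,210])*3.3,(proj(c,[.502,-.142,z])-[120,140])*3.3)
E
```

```text
0.1 [182.49 262.68] [210.54 185.46]
0.126 [179.85 233.64] [202.95 156.75]
0.14 [178.2  217.47] [198.66 140.91]
0.195 [172.59 151.14] [180.84  73.92]
```

View pics/both3.png

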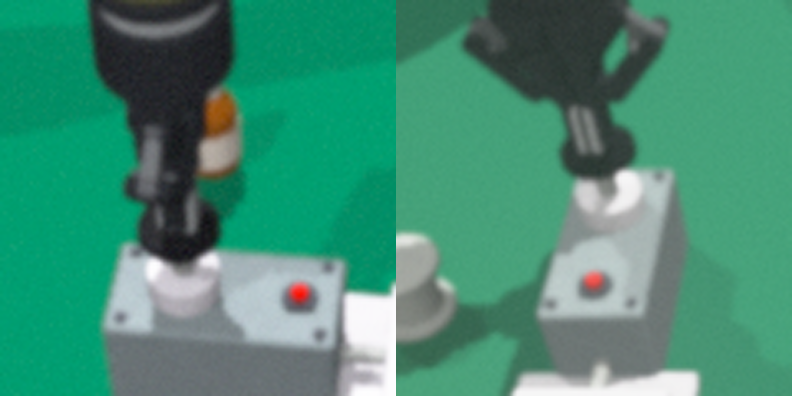

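The fingertips now sit centred on the head's top with 5 N of contact force, and the pin and block are clear. Contact came at a TCP height of about 0.112 m, so the end of the stroke should be near 0.081 m. I'll press on while watching the force.

>>> {"fn": "send_rows", "kwargs": {"steps": [[[5,0,0,0,0,0,0],[5,0,0,0,0,0,0],[5,0,0,0,0,0,0],[5,0,0,0,0,0,0],[4,0,0,0,0,0,0],[0,0,0,0,0,0,0]]]}}

```text
time: 5.5
tool_pos: [0.5018, -0.1416, 0.0877]
eef_rot: [0.243, 1.557, -0.243]
wrist_force: [-2.2, 0.2, 8.8]
gripper_width: -0.0
```

>>> {"fn": "send_rows", "kwargs": {"steps": [[[2,0,0,0,0,0,0],[2,0,0,0,0,0,0],[0,0,0,0,0,0,0]]]}}

```text
time: 5.8
tool_pos: [0.5018, -0.1417, 0.0848]
eef_rot: [0.243, 1.556, -0.244]
wrist_force: [-4.4, 1.1, 16.7]
gripper_width: -0.002
```

>>> {"fn": "send_rows", "kwargs": {"steps": [[[2,0,0,0,0,0,0],[0,0,0,0,0,0,0]]]}}

```text
time: 6.0
tool_pos: [0.5019, -0.1417, 0.0846]
eef_rot: [0.242, 1.555, -0.244]
wrist_force: [-6.7, 0.7, 34.6]
gripper_width: -0.001
```

The force rises sharply at a TCP height of 0.085 m. That is 30 mm below first contact, so it is the hard stop. I'll release fully, let the plunger spring back and check it.

>>> {"fn": "send_rows", "kwargs": {"steps": [[[-20,0,0,0,0,0,0],[-20,0,0,0,0,0,0],[-5,0,0,0,0,0,0],[0,0,0,0,0,0,0],[0,0,0,0,0,0,0],[0,0,0,0,0,0,0],[0,0,0,0,0,0,0]]]}}

```text
time: 6.7
tool_pos: [0.5011, -0.1416, 0.1254]
eef_rot: [0.243, 1.559, -0.243]
wrist_force: [0.2, 1.4, -0.0]
gripper_width: 0.002
```

```bash
cat > look.py <<'E'
from cell import telemetry, capture
import sys; from h import *
d=capture("side"); c=capture("scene")
a=cv2.resize(d["pixels"][210:330,190:310],None,fx=3.3,fy=3.3,interpolation=2);b=cv2.resize(c["pixels"][140:260,120:240],None,fx=3.3,fy=3.3,interpolation=2)
cv2.imwrite(f"pics/{sys.argv[1]}.png",np.hstack([a,b]))
u,v=[blob(masks(x["pixels"])[1],n,25) for x,n in((d,(281,299)),(c,(180,224)))]
print("red blobs",u,v)
m=[np.array([(s[0]+s[2]/2-.5),s[1]+2.5]) for _,s in(u,v)]  # tip: near top of the red blob
print("pin tip",tri(d,m[0],c,m[1]), telemetry.get_state()["wrist_force"].round(1))
E
python3 look.py both4
```

```text
red blobs (array([280.26530612, 296.51020408]), array([278, 292,   6,  10,  49], dtype=int32)) (array([178.73684211, 222.47368421]), array([176, 219,   6,   8,  38], dtype=int32))
pin tip (array([ 0.56933704, -0.16059161,  0.09283676]), np.float64(0.0008596169007775418)) [ 0.4 -0.8  0.4]
```

View pics/both4.png

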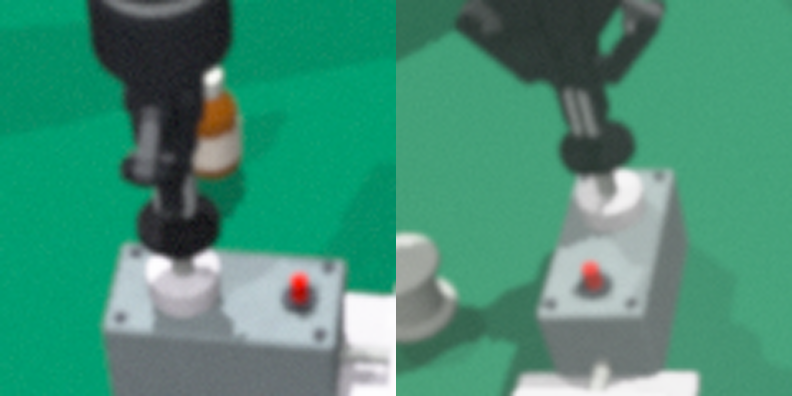

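The first stroke worked. The plunger is back up with its stem showing, and the pin tip measures about 93 mm, so it is roughly 13 mm out. I'll run the full strokes now.

>>> {"fn": "send_rows", "kwargs": {"steps": [[[10,0,0,0,0,0,0],[10,0,0,0,0,0,0],[8,0,0,0,0,0,0],[7,0,0,0,0,0,0],[5,0,0,0,0,0,0],[5,0,0,0,0,0,0],[0,0,0,0,0,0,0],[0,0,0,0,0,0,0],[-20,0,0,0,0,0,0],[-20,0,0,0,0,0,0],[-5,0,0,0,0,0,0],[0,0,0,0,0,0,0],[0,0,0,0,0,0,0],[0,0,0,0,0,0,0],[0,0,0,0,0,0,0],[0,0,0,0,0,0,0]]]}}

```text
time: 8.4
tool_pos: [0.5014, -0.1415, 0.1257]
eef_rot: [0.243, 1.558, -0.243]
wrist_force: [-0.1, -0.3, 0.3]
gripper_width: 0.0
```

```bash
python3 look.py both5
```

```text
red blobs (array([280.18333333, 295.23333333]), array([278, 290,   6,  12,  60], dtype=int32)) (array([178.47826087, 221.41304348]), array([176, 217,   6,  10,  46], dtype=int32))
pin tip (array([ 0.56931862, -0.15966119,  0.09821966]), np.float64(0.00015201927039368396)) [ 0.3 -0.4  0.2]
```

>>> {"fn": "send_rows", "kwargs": {"steps": [[[10,0,0,0,0,0,0],[10,0,0,0,0,0,0],[8,0,0,0,0,0,0],[7,0,0,0,0,0,0],[5,0,0,0,0,0,0],[5,0,0,0,0,0,0],[0,0,0,0,0,0,0],[0,0,0,0,0,0,0]]]}}

```text
time: 9.3
tool_pos: [0.5027, -0.1418, 0.0846]
eef_rot: [0.242, 1.553, -0.244]
wrist_force: [-6.7, 1.5, 39.8]
gripper_width: 0.0
```

>>> {"fn": "send_rows", "kwargs": {"steps": [[[-20,0,0,0,0,0,0],[-20,0,0,0,0,0,0],[-5,0,0,0,0,0,0],[0,0,0,0,0,0,0],[0,0,0,0,0,0,0],[0,0,0,0,0,0,0],[0,0,0,0,0,0,0],[0,0,0,0,0,0,0]]]}}

```text
time: 10.1
tool_pos: [0.5014, -0.1416, 0.1257]
eef_rot: [0.243, 1.558, -0.243]
wrist_force: [-0.1, -0.6, 0.8]
gripper_width: 0.001
```

```bash
python3 look.py both6
```

```text
red blobs (array([280.10769231, 293.47692308]), array([278, 287,   6,  14,  65], dtype=int32)) (array([177.8490566 , 219.43396226]), array([175, 214,   7,  12,  53], dtype=int32))
pin tip (array([ 0.5693519 , -0.15906024,  0.10682029]), np.float64(0.0003752755498438459)) [-0.1 -1.   0.4]
```

The pin tip has gone from 93 to 98 to 107 mm over these strokes. Two more full strokes should do it, and an extra one does no harm.

>>> {"fn": "send_rows", "kwargs": {"steps": [[[10,0,0,0,0,0,0],[10,0,0,0,0,0,0],[8,0,0,0,0,0,0],[7,0,0,0,0,0,0],[5,0,0,0,0,0,0],[5,0,0,0,0,0,0],[0,0,0,0,0,0,0],[0,0,0,0,0,0,0],[-20,0,0,0,0,0,0],[-20,0,0,0,0,0,0],[-5,0,0,0,0,0,0],[0,0,0,0,0,0,0],[0,0,0,0,0,0,0],[0,0,0,0,0,0,0],[0,0,0,0,0,0,0],[0,0,0,0,0,0,0]]]}}

```text
time: 11.8
tool_pos: [0.5014, -0.1415, 0.1257]
eef_rot: [0.243, 1.558, -0.243]
wrist_force: [-0.8, 0.6, -1.0]
gripper_width: 0.002
```

```bash
python3 look.py both7
```

```text
red blobs (array([280.03225806, 291.09677419]), array([278, 285,   5,  13,  62], dtype=int32)) (array([177.05454545, 216.78181818]), array([174, 211,   7,  13,  55], dtype=int32))
pin tip (array([ 0.56809413, -0.15969906,  0.1142054 ]), np.float64(0.0011944684516996013)) [ 0.4 -0.1  0.1]
```

>>> {"fn": "send_rows", "kwargs": {"steps": [[[10,0,0,0,0,0,0],[10,0,0,0,0,0,0],[8,0,0,0,0,0,0],[7,0,0,0,0,0,0],[5,0,0,0,0,0,0],[5,0,0,0,0,0,0],[0,0,0,0,0,0,0],[0,0,0,0,0,0,0],[-20,0,0,0,0,0,0],[-20,0,0,0,0,0,0],[-20,0,0,0,0,0,0],[-20,0,0,0,0,0,0],[-20,0,0,0,0,0,0],[0,0,0,0,0,0,0],[0,0,0,0,0,0,0],[0,0,0,0,0,0,0],[0,0,0,0,0,0,0],[0,0,0,0,0,0,0]]]}}

```text
time: 13.7
tool_pos: [0.5012, -0.1415, 0.1805]
eef_rot: [0.243, 1.559, -0.243]
wrist_force: [0.4, 0.3, 0.5]
gripper_width: -0.0
```

```bash
python3 look.py both8; python3 - <<'E'
import pickle; from h import *
from cell import capture
o=pickle.load(open("c0.pkl","rb"))["side"]["pixels"]; n=capture("side")["pixels"]
f=lambda im: cv2.resize(im[205:420,200:395],None,fx=2,fy=2,interpolation=2)
cv2.imwrite("pics/cmp9.png",np.hstack([f(o),f(n)]))
E
```

```text
red blobs (array([280., 291.]), array([278, 285,   5,  13,  61], dtype=int32)) (array([177.01785714, 216.67857143]), array([174, 211,   7,  13,  56], dtype=int32))
pin tip (array([ 0.56809413, -0.15969906,  0.1142054 ]), np.float64(0.0011944684516996013)) [-0.1  0.3 -0.3]
```

View pics/both8.png

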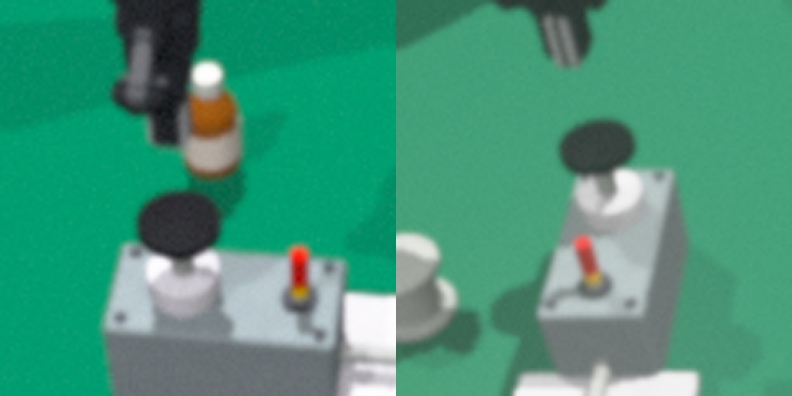

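View pics/cmp9.png

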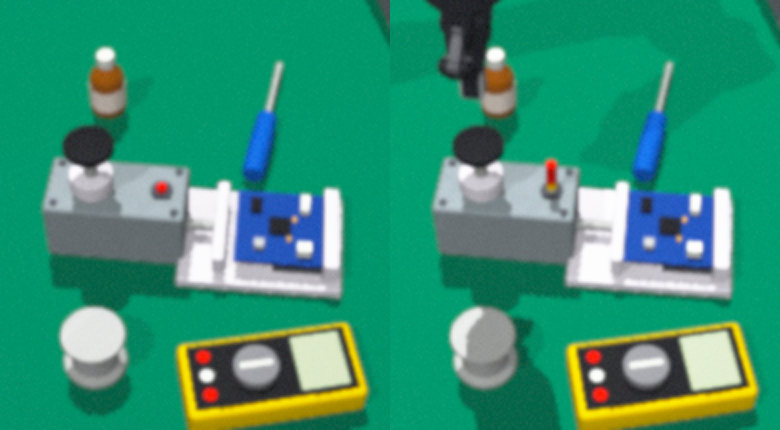

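The pin is out with its yellow band showing at (300,293) in the left view. The fifth stroke didn't raise it further, so it is at its end stop. The jaw has met the board's edge, the plunger is up with the fingers well above it, and all four loose things are where they were.

```bash
python3 -c "
from cell import job_done; print(job_done())"
```

```text
the job is handed in; nothing more can be done
None
```

I pressed the plunger down with shut fingertips for five full strokes, letting it spring back fully each time, then lifted clear and handed the job in at about 14 s.

**Last checks:**
- **Pin:** the tip measured 93, 98, 107, 114 and 114 mm after the five strokes. The fifth added nothing, so the pin is at its end stop. The yellow band shows at its foot in both views.
- **Clamp:** the vise jaw is against the board's edge. The plunger is up, with nothing touching it and about zero wrist force.
- **Loose things:** all four look unmoved in the before-and-after side views.

**Disagreements:**
- **Fingertip reach:** from the stated fingertip offset, contact should have come at a TCP height of about 151 mm. It came at about 115 mm, so I found the top and the hard stop (85 mm) by force and camera. The highest force I read was about 40 N at the wrist, against a limit of 120 N.
- **Pin height:** the final 114 mm is about 3 mm under the stated 117 mm. I put that down to picking the pin tip near the top of a blurred blob, not to the pin being short.

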